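Pack the underglaze carrier by its colour chips and pin the lid on

TASK

Pack the paint carrier for the next class: move the black, the green and the blue squeeze bottle from the pine rack into the carrier, each into the compartment behind the glazed chip of its own colour, and keep the bottles upright. Then close the carrier with its lid: both end holes over the pins of the two posts, the nozzles up through the middle holes, lying flat and fully down on the posts.

Things in the scene. Friction and masses are not known exactly. Their poses are not given: they have to be found in the camera images.
- bottle_black: Squeeze bottle, black body, pale label, white cap and nozzle, upright, 98 mm tall, 0.06 to 0.12 kg. Cylinder 37 mm wide up to 60 mm, shoulder to 72, cap 26 mm wide to 85, nozzle to 98. Origin: centre of its underside, z up, yaw meaningless. Starts in a well of the rack; grip it round the body 50 to 65 mm up, fingers closing across the row, and lift over 60 mm.
- bottle_green: Squeeze bottle, green body, pale label, white cap and nozzle, upright, 98 mm tall, 0.06 to 0.12 kg. Cylinder 37 mm wide up to 60 mm, shoulder to 72, cap 26 mm wide to 85, nozzle to 98. Origin: centre of its underside, z up, yaw meaningless. Starts in a well of the rack; grip it round the body 50 to 65 mm up, fingers closing across the row, and lift over 60 mm.
- bottle_blue: Squeeze bottle, blue body, pale label, white cap and nozzle, upright, 98 mm tall, 0.06 to 0.12 kg. Cylinder 37 mm wide up to 60 mm, shoulder to 72, cap 26 mm wide to 85, nozzle to 98. Origin: centre of its underside, z up, yaw meaningless. Starts in a well of the rack; grip it round the body 50 to 65 mm up, fingers closing across the row, and lift over 60 mm.
- black_cell (a point): Centre of the floor of the compartment with the black chip in front (glossy black on a cream tile, 25 x 40 mm, in the ledge 46 mm to the carrier's -x side of this point): the black bottle's underside belongs here. Compartment 47 x 47 mm inside, grey walls 28 mm high; axes as the carrier's. The order of the three chips varies.
- green_cell (a point): Centre of the floor of the compartment with the green chip in front (glossy green on a cream tile, 25 x 40 mm, in the ledge 46 mm to the carrier's -x side of this point): the green bottle's underside belongs here. Compartment 47 x 47 mm inside, grey walls 28 mm high; axes as the carrier's. The order of the three chips varies.
- blue_cell (a point): Centre of the floor of the compartment with the blue chip in front (glossy blue on a cream tile, 25 x 40 mm, in the ledge 46 mm to the carrier's -x side of this point): the blue bottle's underside belongs here. Compartment 47 x 47 mm inside, grey walls 28 mm high; axes as the carrier's. The order of the three chips varies.
- rack: Pine block, 62 (x) x 228 (y) x 34 mm, fixed, with four round wells 42 mm wide, 26 mm deep (floor 8 mm up), at y = -78, -26, +26, +78 mm. Three hold the bottles, in any order; a small wooden stamp stands in the other, not needed. Origin: centre of the underside, z up, y along the row.
- carrier: Fixed plywood base, 98 x 232 x 8 mm. Three grey-walled compartments, 52 mm apart along y (floor 8 mm, wall tops 36 mm up); at y = +-97 mm two wooden posts 18 mm wide, tops 96 mm up, each with a round-nosed steel pin 7 mm wide, 14 mm high. Origin: underside below the middle compartment, z up, -x toward the ledge with the colour chips.
- lid: Plywood board 44 (x) x 224 (y) x 7 mm, flat on the counter; three 26 mm nozzle holes 52 mm apart, 10 mm pin holes at y = +-97 mm; 0.12 to 0.21 kg. Either way round fits. Grey bridge handle over the middle: bar 14 mm wide (x), 76 long (y), 43 to 57 mm up, legs at y = +-26. Grip across the bar 48 mm up. Origin: centre of underside; seated, it is 96 mm above the carrier's.
Not all that is in view belongs to the job. What is shaped like the bottle_green but red or yellow is not meant.

How it is judged:
By the outcome, as a careful person would: the job done as asked, in the order asked, and still so for the second after the job is handed in, with the robot touching nothing.
It also fails if it takes over 109 s, if anything falls off the work surface, if the arm or the gripper's body presses on something with over 40 N, if the wrist force passes 120 N, or if a joint passes its speed limit or range.

ROBOT

A 7-joint arm with a two-finger parallel gripper is mounted at the origin on a cart in front of the work surface, level with it; the furniture and walls round the work are solid. World frame = base frame: x ahead of the robot, y to its left, z up, the work surface at z = 0. Lengths are in m, angles in rad, forces in N, time in s.
With the tool pointing down it reaches from about 0.425 to 1.025 m from the base axis. Payload 9.4 kg.
Tool frame: the origin (TCP) lies between the finger pads; the fingertips stand env.tip_extent ahead of it and the grasp point (between the pads) is the TCP (env.tip_extent is the distance from the TCP to the fingertips, in m); z points along the fingers, y is the line along which they close (so a half turn about z gives the same grasp; the last joint's range is limited). The gripper opens to 93 mm and grips with 3 to 60 N. Pads are 15 mm wide; open, the fingers measure 128 mm over their backs; the gripper's body (75 mm by 188 mm) begins 65 mm behind the grasp point.
Start: joints at [1.161, 0.599, -0.003, 1.599, 0.002, 0.943, -0.08], TCP at [0.237, -0.685, 0.238] pointing down, gripper open.
Joint ranges: [-2.57, 2.57], [-0.35, 1.97], [-1.29, 1.29], [0.11, 2.56], [-1.05, 4.19], [0.11, 1.86], [-2.63, 2.63]. Speed limits (rad/s): [2.22, 2.22, 3.01, 3.01, 3.14, 3.14, 3.14].

INTERFACE

Orientations are given as a unit quaternion [x, y, z, w].
In Python, from cell import status, grab_frame, order, env gives the robot as it stands. The module is installed in compiled form; this text tells all that it offers.
- The arm moves only by the tool carry_out, never from a script. Its argument "series" is a list that holds one entry, the list of rows, each a list of 7 numbers: the opening, from 0 (shut) to 1 (fully open), then the shift along the tool's x, y, z as a fraction of full scale, then the turn, a rotation vector about the tool's x, y, z as a fraction of full scale. A call has 1 to 12 rows; each row is the pose to reach, as a shift and turn from the pose commanded when the call began, along the tool's axes at that moment, turning the shorter way round; what a row does not reach only later rows make up. Full scale, the value 1, is 0.12 m for a shift and 180 degrees for a turn. A row lasts 1/10 s, in which the tool goes at most 50 mm and 8.59 degrees, less where a joint would pass 70% of its speed; a pose out of reach is approached as far as the arm can. A call with a number of a shift or a turn outside -1 to 1 is refused whole. A call with a gripper value outside its range is refused whole. The fingers move at their own pace and stop on an object; "grip_force" is the grip in N (left out, the last holds). Time passes only in rows, so rows that repeat a pose let the fingers close. It gives the time, the measured TCP pose, the force, the opening and the grip force at its end, in the units of the state.
- status.sense(): the state, without advancing time (a new reading comes with each control period).
- grab_frame(name): name is "side" or "top" or "wrist"; returns a dict with "image" (400x640x3 uint8, blue, green, red), "range_z" (400x640 float32, m along the optical axis (not along the pixel's ray), 0 where there is no reading), "fx", "fy", "cx", "cy" (pixels), "position" and "orientation" of the camera in the world. Camera axes: x right, y down, z forward; pixel columns grow to the right and rows downward; lengths in m; the calibration is good to about 2 mm. A picture is of the moment at which its call begins.
- order.finish_job(): hands the job in; it is judged then, once.
The state is a dict: "t": time; "joints": joint angles; "dq": joint speeds; "joint_efforts": joint torques, N m; "eef_pos": TCP position; "eef_rot": TCP orientation; "contact_force": force on the tool from outside, world axes, zero at the start; "wrist_torque": the same for the moment, N m; "grip_width": opening from 0.0 (shut) to 1.0 (fully open); "finger_force": force on a finger pad.
Only numpy, scipy, OpenCV 4.12 (cv2) and the standard library are available. Lean on these libraries where they do the work, as an engineer would, in place of code of your own. Each camera call takes 0.05 s, during which the arm holds its last target. There are 200 camera calls.

## Working session

There is one attempt and no reset: what is moved stays moved. The work goes in short steps, Python scripts to look and compute and a tool call to move; the robot and the scene stay as the last step left them, time stands still between calls to the robot, and variables do not carry over. Pictures are saved under pics/ and viewed, at most 14 in all, crops included, and the job is handed in when it is done.

Besides the shell and the picture viewer there is one more tool, called after "Call:" as name([rows], argument=value, ...), one row to a line, values as JSON. carry_out: Moves the arm, as the interface text tells. Its arguments: {"type":"object","properties":{"series":{"type":"array"},"grip_force":{"type":"number"}},"required":["series"]}

```bash
mkdir -p pics; cat > h.py <<'E'
import numpy as np, cv2
from scipy.spatial.transform import Rotation as R
from cell import status, grab_frame, order, env
def cloud(f):
    z=f["range_z"]; v,u=np.mgrid[:z.shape[0],:z.shape[1]]
    p=np.stack([(u-f["cx"])/f["fx"]*z,(v-f["cy"])/f["fy"]*z,z],-1)
    w=p@R.from_quat(f["orientation"]).as_matrix().T+np.array(f["position"])
    w[z==0]=np.nan
    return w
def shot(n,fn):
    f=grab_frame(n); cv2.imwrite(f"pics/{fn}.png",f["image"]); np.savez(f"pics/{fn}.npz",img=f["image"],w=cloud(f)); return f
E
python3 - <<'E'
from h import *
for n in("top","side"):
    f=shot(n,n+"0"); print(n,f["position"],f["orientation"],f["fx"])
s=status.sense(); print(s, env.tip_extent)
E
```

```text
top [0.35227751 0.00479109 1.05369758] [-0.70251922  0.70903334 -0.02982152  0.05337744] 421.30729771701397
side [0.03487496 0.8319325  0.59030131] [-0.20658529  0.84829661 -0.4731319   0.11773524] 363.6854051318036
{'t': 0.1, 'joints': array([ 1.16132251,  0.6000783 , -0.0025223 ,  1.60003794,  0.00176343,
        0.94289299, -0.07979924]), 'dq': array([-0.00168156, -0.00038793, -0.0012505 , -0.0029007 ,  0.00021784,
       -0.00017214, -0.00029917]), 'joint_efforts': array([ 6.05508903e-03, -7.66553879e+01,  1.50255952e+00, -2.52940285e+01,
       -5.22537762e-02,  1.35755644e-02,  3.87699345e-05]), 'eef_pos': array([ 0.23668648, -0.68484866,  0.23682689]), 'eef_rot': array([ 9.86187673e-01,  1.65630231e-01, -1.72957275e-04, -6.85702035e-04]), 'contact_force': array([-0.05941698,  0.3128074 ,  0.38345875]), 'wrist_torque': array([-0.00219312,  0.00949295,  0.02657419]), 'finger_force': 0.0, 'grip_width': 1.0017207635612042} 0.019
```

View pics/top0.png

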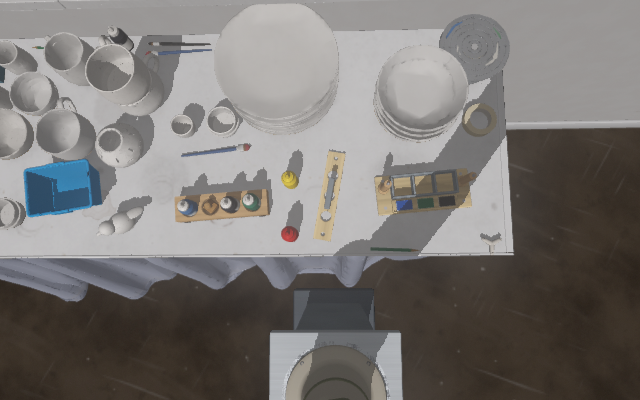

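View pics/side0.png

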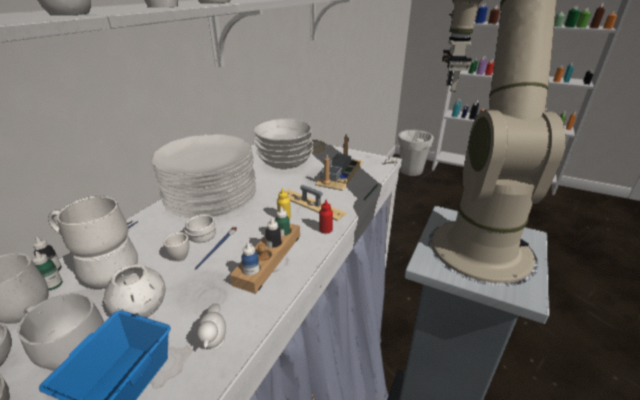

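The top view shows the rack at about (222,204), with blue at (187,207), the stamp (210,206), black (227,204) and green (250,202). The lid is at (330,195). The carrier is at (423,192), its chips blue (404,204), green (426,202) and black (447,200). Possible lookalikes are yellow (290,179), red (290,234) and the dark and green bottles at the back left near (118,38), none of them in the rack. Next I'll crop in and measure.

```bash
python3 - <<'E'
from h import *
d=np.load("pics/top0.npz"); img,w=d["img"],d["w"]
a=cv2.resize(img[135:245,165:285],None,fx=5,fy=5,interpolation=2)[:, :]
b=cv2.resize(img[160:220,365:485],None,fx=5,fy=5,interpolation=2)
cv2.imwrite("pics/crop1.png",np.vstack([a[200:450],b]))
def sel(u0,u1,v0,v1,z0,z1):
    p=w[v0:v1,u0:u1].reshape(-1,3); p=p[(p[:,2]>z0)&(p[:,2]<z1)]
    return p
print("table",np.nanmedian(w[230:240,200:260,2]))
for n,(u,v) in dict(blue=(187,206),black=(227,203),green=(250,201),stamp=(210,206)).items():
    p=sel(u-10,u+11,v-12,v+12,.073,.2)
    print(n,len(p),p.mean(0) if len(p) else 0, np.nanmax(w[v-12:v+12,u-10:u+10,2]))
def rect(p):
    r=cv2.minAreaRect((p[:,:2]*1000).astype(np.float32)); return r,len(p)
print("rack",rect(sel(170,275,180,228,.027,.038)))
print("lid",rect(sel(312,350,145,245,.004,.012)))
print("handle",rect(sel(312,350,145,245,.045,.065)))
print("carrier",rect(sel(370,480,165,220,.004,.045)))
p=sel(370,480,165,220,.08,.12);
for q in (p[p[:,1]<-.2],): 
    k=q[:,1]>np.median(p[:,1]); m=(p[:,1].min()+p[:,1].max())/2
    for h in (p[p[:,1]>m],p[p[:,1]<=m]): print("post",len(h),h.mean(0),h.min(0),h.max(0))
for n,(u,v) in dict(blue=(404,204),green=(426,202),black=(447,200)).items(): print("chip",n,w[v,u])
E
```

```text
table -0.00029058506218304636
blue 134 [0.4510484  0.34968366 0.08756508] 0.10537630530598463
black 126 [0.45669648 0.2488144  0.08769831] 0.10605291325420119
green 131 [0.46315485 0.19697563 0.0870817 ] 0.10686680782859936
stamp 4 [0.45769181 0.26336226 0.08897825] 0.06373173615894268
rack (((458.1510314941406, 277.598388671875), (62.852054595947266, 229.61524963378906), 4.195644378662109), 1442)
lid (((486.0727233886719, 9.52639389038086), (85.37648010253906, 252.86447143554688), 87.3486099243164), 1094)
handle (((482.5827941894531, 10.638420104980469), (13.984713554382324, 75.97187805175781), 79.55226135253906), 184)
carrier (((487.9551696777344, -221.77488708496094), (259.712890625, 125.94192504882812), 89.27517700195312), 3492)
post 55 [ 0.49598663 -0.123152    0.09630124] [ 0.48816507 -0.1320218   0.08112875] [ 0.50496625 -0.11504059  0.11341376]
post 66 [ 0.51219022 -0.31460861  0.09496541] [ 0.50461585 -0.32479309  0.080403  ] [ 0.52070959 -0.30780805  0.11035121]
chip blue [ 0.45639224 -0.17257985  0.02206627]
chip green [ 0.46076328 -0.22619978  0.02174314]
chip black [ 0.46515364 -0.27730791  0.0214168 ]
```

View pics/crop1.png

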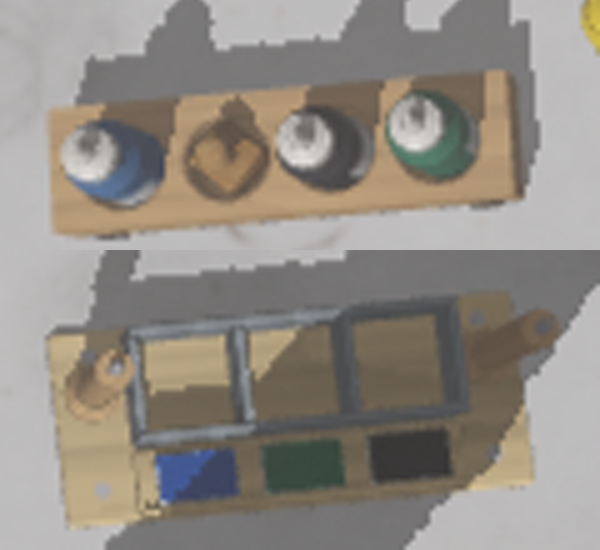

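The crop confirms the choice: in the rack, left to right, are blue, stamp, black and green. The carrier chips, left (+y) to right, are blue, green and black. Heights and sizes match the description. I'll move above the carrier with the tool yaw at about 94.5°.

Call:
carry_out([
  [[1,1,-1,0,0,0,-0.419],[1,1,-1,0,0,0,-0.419],[1,1,-1,0,0,0,-0.419],[1,1,-1,0,0,0,-0.419],[1,1,-1,0,0,0,-0.419],[1,1,-1,0,0,0,-0.419],[1,1,-1,0,0,0,-0.419],[1,1,-1,0,0,0,-0.419],[1,1,-1,0,0,0,-0.419],[1,1,-1,0,0,0,-0.419]],
])

```text
t: 1.1
eef_pos: [0.3107, -0.5325, 0.2372]
eef_rot: [0.678, 0.735, 0.0, -0.0]
contact_force: [1.4, 1.1, -0.2]
grip_width: 1.003
finger_force: 0.0
```

Call:
carry_out([
  [[1,0.83,0.48,0,0,0,0],[1,0.83,0.48,0,0,0,0],[1,0.83,0.48,0,0,0,0],[1,0.83,0.48,0,0,0,0]],
])

```text
t: 1.5
eef_pos: [0.3622, -0.4265, 0.2379]
eef_rot: [0.678, 0.735, 0.0, 0.0]
contact_force: [-0.9, -0.2, -0.9]
grip_width: 1.001
finger_force: 0.0
```

Call:
carry_out([
  [[1,0.83,0.48,0,0,0,0],[1,0.83,0.48,0,0,0,0],[1,0.83,0.48,0,0,0,0],[1,0.83,0.48,0,0,0,0]],
])

```text
t: 1.9
eef_pos: [0.4112, -0.3242, 0.2378]
eef_rot: [0.678, 0.735, 0.0, 0.0]
contact_force: [-0.0, -1.0, -0.3]
grip_width: 1.002
finger_force: 0.0
```

Call:
carry_out([
  [[1,0.83,0.48,0,0,0,0],[1,0.83,0.48,0,0,0,0],[1,0.83,0.48,0,0,0,0],[1,0.83,0.48,0,0,0,0],[1,0.83,0.48,0,0,0,0]],
])

```text
t: 2.4
eef_pos: [0.4594, -0.2236, 0.2374]
eef_rot: [0.68, 0.733, -0.001, 0.0]
contact_force: [-0.0, 0.2, -0.2]
grip_width: 1.001
finger_force: 0.0
```

```bash
python3 - <<'E'
from h import *
f=shot("wrist","w1"); s=status.sense(); print(s["t"],s["eef_pos"],R.from_quat(s["eef_rot"]).as_matrix().round(4)); print(f["position"],f["fx"])
E
```

```text
2.45 [ 0.45911922 -0.22378084  0.23735076] [[-7.460e-02  9.972e-01 -8.000e-04]
 [ 9.972e-01  7.460e-02 -8.000e-04]
 [-8.000e-04 -9.000e-04 -1.000e+00]]
[ 0.45460628 -0.15536282  0.3833844 ] 292.97328513037013
```

View pics/w1.png

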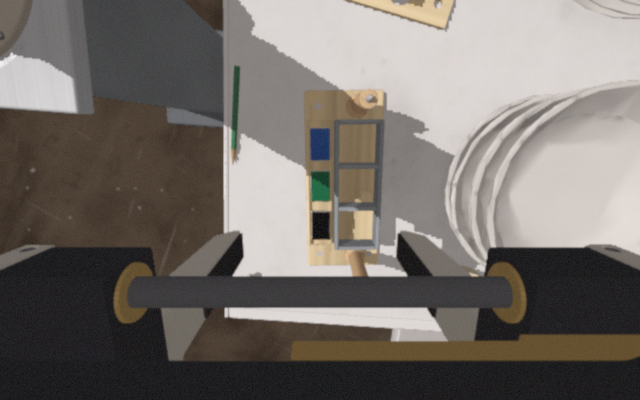

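The wrist view shows the carrier whole, from about (305,90) to (385,265). Chips are blue (319,144), green (320,186) and black (321,226), with wall tops from (335,120) to (380,248). I'll measure the walls and chips.

```bash
python3 - <<'E'
from h import *
d=np.load("pics/w1.npz"); img,w=d["img"],d["w"]
c=w[85:240,300:392].reshape(-1,3)   
z=w[...,2]
m=np.zeros(z.shape,bool); m[110:256,328:388]=1
p=w[m&(z>.031)&(z<.041)]
r=cv2.minAreaRect((p[:,:2]*1000).astype(np.float32)); print("walls",len(p),r)
p=w[85:112,350:384].reshape(-1,3); q=p[(p[:,2]>.09)&(p[:,2]<.1)]; print("post+ top",len(q),q.mean(0),q.min(0),q.max(0),np.nanmax(p[:,2]))
p=w[245:280,340:375].reshape(-1,3); q=p[(p[:,2]>.09)&(p[:,2]<.1)]; print("post-",len(q),q.mean(0) if len(q) else 0)
hsv=cv2.cvtColor(img,cv2.COLOR_BGR2HSV)
for n,(u,v) in dict(blue=(319,144),green=(320,186),black=(321,226)).items():
    k=np.linalg.norm(img.astype(int)-img[v,u].astype(int),axis=2)<40
    _,l=cv2.connectedComponents(k.astype(np.uint8)); q=w[(l==l[v,u])]; print(n,len(q),np.nanmean(q,0))
print("table",np.nanmedian(z[100:200,260:295]))
E
```

```text
walls 1802 ((506.1119689941406, -219.85293579101562), (56.49471664428711, 179.3627471923828), 5.137975692749023)
post+ top 253 [ 0.49674977 -0.12416616  0.09487832] [ 0.48855907 -0.1324947   0.09006751] [ 0.50559025 -0.11545802  0.09921797] 0.10944736129070154
post- 0 0
blue 557 [ 0.45540874 -0.17252319  0.02092975]
green 319 [ 0.45991828 -0.23026096  0.02094624]
black 403 [ 0.46445561 -0.27572244  0.02084697]
table -0.0012742859524038086
```

Carrier centre is about (0.505, -0.220) with yaw 4.9°; chips, post and walls agree. Next I'll go to the rack and look from close by.

Call:
carry_out([
  [[1,0.84,0.07,0,0,0,0],[1,0.84,0.07,0,0,0,0],[1,0.84,0.07,0,0,0,0]],
])

```text
t: 2.75
eef_pos: [0.4603, -0.1166, 0.2379]
eef_rot: [0.677, 0.736, 0.001, -0.0]
contact_force: [-0.1, -0.9, -0.1]
grip_width: 1.003
finger_force: 0.0
```

Call:
carry_out([
  [[1,0.84,0.07,0,0,0,0],[1,0.84,0.07,0,0,0,0],[1,0.84,0.07,0,0,0,0]],
])

```text
t: 3.05
eef_pos: [0.4615, -0.0153, 0.238]
eef_rot: [0.677, 0.736, 0.001, -0.0]
contact_force: [0.0, 0.6, 1.2]
grip_width: 1.0
finger_force: 0.0
```

Call:
carry_out([
  [[1,0.84,0.07,0,0,0,0],[1,0.84,0.07,0,0,0,0],[1,0.84,0.07,0,0,0,0]],
])

```text
t: 3.35
eef_pos: [0.4623, 0.0862, 0.238]
eef_rot: [0.677, 0.736, 0.001, -0.0]
contact_force: [0.3, -1.1, -0.3]
grip_width: 1.002
finger_force: 0.0
```

Call:
carry_out([
  [[1,0.84,0.07,0,0,0,0],[1,0.84,0.07,0,0,0,0],[1,0.84,0.07,0,0,0,0],[1,0.84,0.07,0,0,0,0],[1,0.84,0.07,0,0,0,0]],
])

```text
t: 3.85
eef_pos: [0.4625, 0.1807, 0.2372]
eef_rot: [0.68, 0.733, -0.001, 0.0]
contact_force: [0.2, -0.1, 0.0]
grip_width: 1.003
finger_force: 0.0
```

```bash
cat >> h.py <<'E'
def go(x,y,z):
    "shift from present pose to a world point, tool axes, full-scale fractions"
    s=status.sense(); M=R.from_quat(s["eef_rot"]).as_matrix()
    print("t",round(s["t"],2),"at",np.round(s["eef_pos"],4),"yaw",round(np.degrees(np.arctan2(M[1,0],M[0,0])),2),"shift",np.round(M.T@(np.array([x,y,z])-s["eef_pos"])/.12,3))
E
python3 - <<'E'
from h import *
f=shot("wrist","w2"); w=cloud(f); go(.460,.2517,.06)
p=w[np.isfinite(w[...,2])&(w[...,2]>.08)&(w[...,2]<.115)&(w[...,1]>.15)&(w[...,1]<.42)&(w[...,0]>.40)&(w[...,0]<.52)]
for n,y in dict(green=.2,black=.2517,blue=.355).items():
    q=p[abs(p[:,1]-y)<.02]; print(n,len(q),q.mean(0),"top",q[q[:,2]>.096].mean(0),q[:,:2].min(0),q[:,:2].max(0))
q=w[np.isfinite(w[...,2])&(w[...,2]>.029)&(w[...,2]<.038)&(w[...,1]>.1)&(w[...,1]<.45)&(w[...,0]>.38)&(w[...,0]<.54)]
print(cv2.minAreaRect((q[:,:2]*1000).astype(np.float32)))
E
```

```text
t 3.9 at [0.4624 0.1807 0.2373] yaw 94.29 shift [0.594 0.025 1.477]
green 501 [0.46512899 0.20072811 0.09044653] top [0.46530105 0.20046764 0.10107021] [0.45217348 0.18745897] [0.47733155 0.21268066]
black 548 [0.45807017 0.251668   0.0906272 ] top [0.45789417 0.25182876 0.10124525] [0.44568344 0.23944933] [0.4707558  0.26422884]
blue 689 [0.4528341  0.34892781 0.09028022] top [0.4527924  0.35071385 0.10090396] [0.43989755 0.33943305] [0.46522395 0.35994892]
((434.1278381347656, 236.31723022460938), (148.77696228027344, 283.7692565917969), 11.212899208068848)
```

View pics/w2.png

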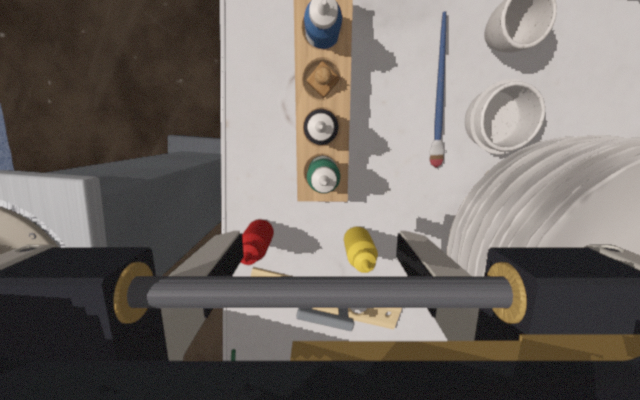

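The view shows black at (320,127), green (323,178) and blue (322,15) in the rack, with red and yellow off to the side. Going to black.

Call:
carry_out([
  [[1,0.594,0.009,0,0,0,0],[1,0.594,0.009,0.4,0,0,0],[1,0.594,0.009,0.4,0,0,0],[1,0.594,0.009,0.4,0,0,0]],
])

```text
t: 4.3
eef_pos: [0.4572, 0.2527, 0.1888]
eef_rot: [0.679, 0.734, -0.002, -0.0]
contact_force: [-0.2, 0.1, -0.1]
grip_width: 1.005
finger_force: 0.0
```

Call:
carry_out([
  [[1,0,0,0.35,0,0,0],[1,0,0,0.7,0,0,0],[1,0,0,0.9,0,0,0],[1,0,0,1,0,0,0],[1,0,0,1,0,0,0]],
])

```text
t: 4.8
eef_pos: [0.4578, 0.2531, 0.0695]
eef_rot: [0.679, 0.734, -0.001, 0.0]
contact_force: [-0.3, -0.3, 0.3]
grip_width: 0.997
finger_force: 0.0
```

```bash
python3 - <<'E'
from h import *
go(.458,.2517,.06)
E
```

```text
t 4.8 at [0.4578 0.2531 0.0695] yaw 94.39 shift [-0.012  0.001  0.079]
```

Call:
carry_out([
  [[1,-0.012,0,0.08,0,0,0],[0.3,-0.012,0,0.08,0,0,0],[0.3,-0.012,0,0.08,0,0,0],[0.3,-0.012,0,0.08,0,0,0],[0.3,-0.012,0,0.08,0,0,0],[0.3,-0.012,0,0.08,0,0,0],[0.3,-0.012,0,0.08,0,0,0],[0.3,-0.012,0,0.08,0,0,0],[0.3,-0.012,0,0.08,0,0,0],[0.3,-0.012,0,0.08,0,0,0]],
], grip_force=15)

```text
t: 5.8
eef_pos: [0.4575, 0.2531, 0.06]
eef_rot: [0.679, 0.734, -0.0, -0.0]
contact_force: [0.8, -0.2, -0.6]
grip_width: 0.397
finger_force: 14.9
```

Call:
carry_out([
  [[0.3,0,0,-0.1,0,0,0],[0.3,0,0,-0.3,0,0,0],[0.3,0,0,-0.6,0,0,0],[0.3,0,0,-0.85,0,0,0],[0.3,0,0,-1,0,0,0],[0.3,0,0,-1,0,0,0],[0.3,0,0,-1,0,0,0]],
])

```text
t: 6.5
eef_pos: [0.4575, 0.2528, 0.1803]
eef_rot: [0.679, 0.734, 0.0, 0.0]
contact_force: [-0.1, 0.0, -0.9]
grip_width: 0.394
finger_force: 14.9
```

```bash
python3 - <<'E'
from h import *
go(.5094,-.2718,.19)
E
```

```text
t 6.5 at [0.4575 0.2528 0.1803] yaw 94.47 shift [-4.392  0.091 -0.081]
```

Call:
carry_out([
  [[0.3,-0.1,0,-0.08,0,0,0],[0.3,-0.3,0,-0.08,0,0,0],[0.3,-0.6,0.02,-0.08,0,0,0],[0.3,-0.88,0.02,-0.08,0,0,0]],
])

```text
t: 6.9
eef_pos: [0.4676, 0.1468, 0.1884]
eef_rot: [0.678, 0.735, -0.001, -0.001]
contact_force: [0.8, -0.7, -0.6]
grip_width: 0.398
finger_force: 14.9
```

Call:
carry_out([
  [[0.3,-0.3,0,0,0,0,0],[0.3,-0.6,0.02,0,0,0,0],[0.3,-0.9,0.02,0,0,0,0]],
])

```text
t: 7.2
eef_pos: [0.4784, 0.0391, 0.1884]
eef_rot: [0.679, 0.734, -0.001, -0.001]
contact_force: [0.4, 0.2, -0.4]
grip_width: 0.397
finger_force: 14.9
```

Call:
carry_out([
  [[0.3,-0.3,0,0,0,0,0],[0.3,-0.6,0.02,0,0,0,0],[0.3,-0.9,0.02,0,0,0,0]],
])

```text
t: 7.5
eef_pos: [0.4893, -0.0683, 0.1884]
eef_rot: [0.679, 0.734, -0.001, -0.001]
contact_force: [0.2, 0.2, -0.3]
grip_width: 0.391
finger_force: 14.9
```

Call:
carry_out([
  [[0.3,-0.3,0,0,0,0,0],[0.3,-0.6,0.02,0,0,0,0],[0.3,-0.9,0.02,0,0,0,0]],
])

```text
t: 7.8
eef_pos: [0.5002, -0.1757, 0.1883]
eef_rot: [0.679, 0.734, -0.0, -0.001]
contact_force: [0.3, 0.5, -0.0]
grip_width: 0.395
finger_force: 14.9
```

Call:
carry_out([
  [[0.3,-0.3,0,0,0,0,0],[0.3,-0.6,0.01,0,0,0,0],[0.3,-0.75,0.01,0,0,0,0],[0.3,-0.81,0.01,0,0,0,0],[0.3,-0.81,0.01,0,0,0,0],[0.3,-0.81,0.01,0,0,0,0]],
])

```text
t: 8.4
eef_pos: [0.5093, -0.2697, 0.189]
eef_rot: [0.678, 0.735, 0.0, -0.001]
contact_force: [-1.1, 1.1, -0.5]
grip_width: 0.394
finger_force: 14.9
```

```bash
python3 - <<'E'
from h import *
go(.5094,-.2718,.062)
E
```

```text
t 8.4 at [ 0.5093 -0.2697  0.189 ] yaw 94.57 shift [-0.019  0.     1.059]
```

Call:
carry_out([
  [[0.3,-0.019,0,0.2,0,0,0],[0.3,-0.019,0,0.5,0,0,0],[0.3,-0.019,0,0.75,0,0,0],[0.3,-0.019,0,0.9,0,0,0],[0.3,-0.019,0,1,0,0,0],[0.3,-0.019,0,1,0,0,0]],
])

```text
t: 9.0
eef_pos: [0.5094, -0.2719, 0.0685]
eef_rot: [0.678, 0.735, -0.0, -0.001]
contact_force: [0.4, -0.2, -0.1]
grip_width: 0.398
finger_force: 14.9
```

Call:
carry_out([
  [[0.3,0,0,0.03,0,0,0],[0.3,0,0,0.06,0,0,0],[0.3,0,0,0.065,0,0,0],[0.3,0,0,0.065,0,0,0]],
])

```text
t: 9.4
eef_pos: [0.5098, -0.2737, 0.0622]
eef_rot: [0.679, 0.734, 0.0, 0.0]
contact_force: [0.0, -0.7, -1.1]
grip_width: 0.395
finger_force: 14.9
```

Call:
carry_out([
  [[0.45,0,0,0,0,0,0],[0.45,0,0,0,0,0,0],[0.6,0,0,0,0,0,0],[0.8,0,0,0,0,0,0],[1,0,0,0,0,0,0],[1,0,0,0,0,0,0],[1,0,0,0,0,0,0]],
])

```text
t: 10.1
eef_pos: [0.5097, -0.2735, 0.0618]
eef_rot: [0.679, 0.734, -0.0, -0.0]
contact_force: [-0.0, -0.4, 0.8]
grip_width: 0.832
finger_force: 0.0
```

Call:
carry_out([
  [[1,0,0,-0.3,0,0,0],[1,0,0,-0.6,0,0,0],[1,0,0,-1,0,0,0],[1,0,0,-1,0,0,0],[1,0,0,-1,0,0,0]],
])

```text
t: 10.6
eef_pos: [0.5099, -0.2739, 0.1828]
eef_rot: [0.679, 0.734, 0.0, 0.001]
contact_force: [-0.2, -0.3, -0.8]
grip_width: 1.001
finger_force: 0.0
```

```bash
python3 - <<'E'
from h import *
f=shot("top","top1"); w=cloud(f); z=w[...,2]
q=w[(z>.088)&(z<.115)&(abs(w[...,0]-.509)<.03)&(abs(w[...,1]+.272)<.028)]; print(len(q),q.mean(0) if len(q) else 0)
f=shot("side","side1"); cv2.imwrite("pics/s1c.png",cv2.resize(f["image"][100:220,280:440],None,fx=4,fy=4))
go(.4645,.2,.19)
E
```

```text
79 [ 0.50789018 -0.27452476  0.09219041]
t 10.7 at [ 0.509  -0.2735  0.1809] yaw 94.48 shift [ 3.963 -0.061 -0.074]
```

View pics/s1c.png

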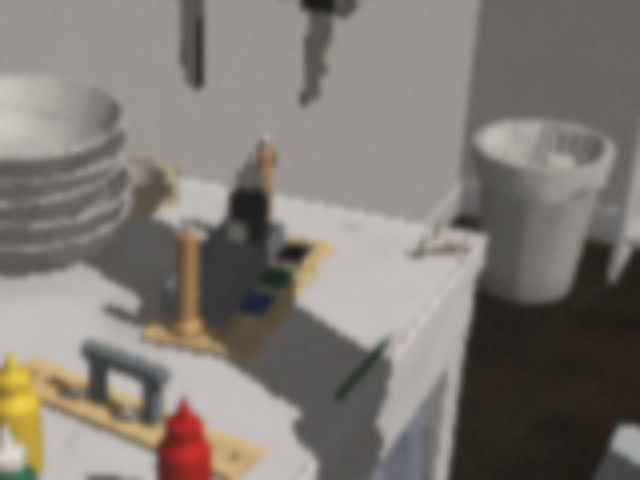

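Black stands upright at the far end of the carrier, at about (250,215) in the crop. Next is green.

Call:
carry_out([
  [[1,0.33,0,-0.07,0,0,0],[1,0.66,-0.015,-0.07,0,0,0],[1,0.99,-0.015,-0.07,0,0,0]],
])

```text
t: 11.0
eef_pos: [0.4974, -0.154, 0.1888]
eef_rot: [0.679, 0.734, -0.0, -0.001]
contact_force: [0.3, 0.8, 0.1]
grip_width: 1.002
finger_force: 0.0
```

Call:
carry_out([
  [[1,0.33,0,0,0,0,0],[1,0.66,-0.015,0,0,0,0],[1,0.99,-0.015,0,0,0,0]],
])

```text
t: 11.3
eef_pos: [0.4862, -0.0355, 0.1888]
eef_rot: [0.679, 0.734, -0.001, -0.001]
contact_force: [0.9, -0.2, -0.6]
grip_width: 1.001
finger_force: 0.0
```

Call:
carry_out([
  [[1,0.33,0,0,0,0,0],[1,0.66,-0.015,0,0,0,0],[1,0.99,-0.015,0,0,0,0]],
])

```text
t: 11.6
eef_pos: [0.4751, 0.0827, 0.1888]
eef_rot: [0.679, 0.734, -0.001, -0.001]
contact_force: [1.3, 0.6, 1.2]
grip_width: 0.998
finger_force: 0.0
```

Call:
carry_out([
  [[1,0.33,0,0,0,0,0],[1,0.66,-0.015,0,0,0,0],[1,0.99,-0.015,0,0,0,0],[1,0.99,-0.015,0,0,0,0],[1,0.99,-0.015,0,0,0,0]],
])

```text
t: 12.1
eef_pos: [0.4643, 0.2002, 0.1889]
eef_rot: [0.678, 0.735, -0.001, -0.001]
contact_force: [0.2, -0.1, -0.6]
grip_width: 0.997
finger_force: 0.0
```

```bash
python3 - <<'E'
from h import *
go(.4645,.2,.06)
E
```

```text
t 12.1 at [0.4643 0.2002 0.1889] yaw 94.64 shift [-1.000e-03  4.000e-03  1.074e+00]
```

Call:
carry_out([
  [[1,0,0,0.35,0,0,0],[1,0,0,0.7,0,0,0],[1,0,0,0.9,0,0,0],[1,0,0,1,0,0,0],[1,0,0,1,0,0,0]],
])

```text
t: 12.6
eef_pos: [0.4646, 0.1983, 0.0687]
eef_rot: [0.679, 0.734, -0.002, -0.0]
contact_force: [0.3, -0.2, 0.6]
grip_width: 0.998
finger_force: 0.0
```

Call:
carry_out([
  [[1,0,0,0.075,0,0,0],[0.3,0,0,0.075,0,0,0],[0.3,0,0,0.075,0,0,0],[0.3,0,0,0.075,0,0,0],[0.3,0,0,0.075,0,0,0],[0.3,0,0,0.075,0,0,0],[0.3,0,0,0.075,0,0,0],[0.3,0,0,0.075,0,0,0],[0.3,0,0,0.075,0,0,0],[0.3,0,0,0.075,0,0,0]],
], grip_force=15)

```text
t: 13.6
eef_pos: [0.4653, 0.1997, 0.0612]
eef_rot: [0.679, 0.734, -0.0, -0.0]
contact_force: [0.2, -0.9, 0.8]
grip_width: 0.395
finger_force: 15.0
```

Call:
carry_out([
  [[0.3,0,0,-0.1,0,0,0],[0.3,0,0,-0.3,0,0,0],[0.3,0,0,-0.6,0,0,0],[0.3,0,0,-0.85,0,0,0],[0.3,0,0,-1,0,0,0],[0.3,0,0,-1,0,0,0],[0.3,0,0,-1,0,0,0]],
])

```text
t: 14.3
eef_pos: [0.4653, 0.1993, 0.1815]
eef_rot: [0.679, 0.734, 0.0, 0.0]
contact_force: [-0.1, -0.2, -1.5]
grip_width: 0.396
finger_force: 15.0
```

```bash
python3 - <<'E'
from h import *
go(.505,-.22,.19)
E
```

```text
t 14.3 at [0.4653 0.1993 0.1815] yaw 94.46 shift [-3.509  0.058 -0.071]
```

Call:
carry_out([
  [[0.3,-0.1,0,-0.07,0,0,0],[0.3,-0.3,0,-0.07,0,0,0],[0.3,-0.6,0.015,-0.07,0,0,0],[0.3,-0.9,0.015,-0.07,0,0,0]],
])

```text
t: 14.7
eef_pos: [0.4749, 0.0913, 0.1884]
eef_rot: [0.678, 0.735, -0.001, -0.001]
contact_force: [0.6, -0.9, -0.3]
grip_width: 0.394
finger_force: 15.0
```

Call:
carry_out([
  [[0.3,-0.3,0,0,0,0,0],[0.3,-0.6,0.015,0,0,0,0],[0.3,-0.9,0.015,0,0,0,0]],
])

```text
t: 15.0
eef_pos: [0.4851, -0.0168, 0.1884]
eef_rot: [0.679, 0.734, -0.001, -0.001]
contact_force: [0.1, -0.1, -1.0]
grip_width: 0.395
finger_force: 15.0
```

Call:
carry_out([
  [[0.3,-0.3,0,0,0,0,0],[0.3,-0.6,0.015,0,0,0,0],[0.3,-0.9,0.015,0,0,0,0]],
])

```text
t: 15.3
eef_pos: [0.4954, -0.1242, 0.1883]
eef_rot: [0.679, 0.734, -0.001, -0.001]
contact_force: [-0.0, -0.5, -1.1]
grip_width: 0.395
finger_force: 15.0
```

Call:
carry_out([
  [[0.3,-0.3,0,0,0,0,0],[0.3,-0.6,0.013,0,0,0,0],[0.3,-0.75,0.013,0,0,0,0],[0.3,-0.809,0.013,0,0,0,0],[0.3,-0.809,0.013,0,0,0,0],[0.3,-0.809,0.013,0,0,0,0]],
])

```text
t: 15.9
eef_pos: [0.505, -0.2181, 0.1891]
eef_rot: [0.678, 0.735, 0.0, -0.001]
contact_force: [-0.2, -0.0, -0.3]
grip_width: 0.392
finger_force: 15.0
```

```bash
python3 - <<'E'
from h import *
go(.505,-.22,.0625)
E
```

```text
t 15.9 at [ 0.505  -0.2181  0.1891] yaw 94.57 shift [-0.017  0.     1.055]
```

Call:
carry_out([
  [[0.3,-0.01,0,0.2,0,0,0],[0.3,-0.01,0,0.5,0,0,0],[0.3,-0.01,0,0.75,0,0,0],[0.3,-0.01,0,0.9,0,0,0],[0.3,-0.01,0,1,0,0,0],[0.3,-0.01,0,1,0,0,0]],
])

```text
t: 16.5
eef_pos: [0.5049, -0.2192, 0.0685]
eef_rot: [0.678, 0.735, -0.0, -0.001]
contact_force: [-0.8, 0.3, 0.1]
grip_width: 0.393
finger_force: 15.0
```

Call:
carry_out([
  [[0.3,0,0,0.03,0,0,0],[0.3,0,0,0.055,0,0,0],[0.3,0,0,0.06,0,0,0],[0.3,0,0,0.06,0,0,0]],
])

```text
t: 16.9
eef_pos: [0.5054, -0.221, 0.0628]
eef_rot: [0.679, 0.734, 0.0, 0.0]
contact_force: [0.0, 0.4, -0.9]
grip_width: 0.394
finger_force: 15.0
```

Call:
carry_out([
  [[0.45,0,0,0,0,0,0],[0.45,0,0,0,0,0,0],[0.6,0,0,0,0,0,0],[0.8,0,0,0,0,0,0],[1,0,0,0,0,0,0],[1,0,0,0,0,0,0],[1,0,0,0,0,0,0]],
])

```text
t: 17.6
eef_pos: [0.5053, -0.2208, 0.0624]
eef_rot: [0.679, 0.734, -0.0, -0.0]
contact_force: [-0.3, -0.2, 0.0]
grip_width: 0.828
finger_force: 0.0
```

Call:
carry_out([
  [[1,0,0,-0.3,0,0,0],[1,0,0,-0.6,0,0,0],[1,0,0,-1,0,0,0],[1,0,0,-1,0,0,0],[1,0,0,-1,0,0,0]],
])

```text
t: 18.1
eef_pos: [0.5056, -0.2212, 0.1834]
eef_rot: [0.679, 0.734, 0.0, 0.001]
contact_force: [0.1, 0.1, 0.8]
grip_width: 1.003
finger_force: 0.0
```

```bash
python3 - <<'E'
from h import *
f=shot("top","top2"); w=cloud(f); z=w[...,2]
for c in ((.509,-.272),(.505,-.22)):
    q=w[(z>.088)&(z<.115)&(abs(w[...,0]-c[0])<.025)&(abs(w[...,1]-c[1])<.025)]; print(len(q),q.mean(0) if len(q) else 0)
go(.4526,.353,.19)
E
```

```text
0 0
78 [ 0.50357129 -0.22145907  0.09224966]
t 18.15 at [ 0.5049 -0.221   0.1822] yaw 94.46 shift [ 4.803 -0.062 -0.067]
```

Call:
carry_out([
  [[1,0.33,0,-0.07,0,0,0],[1,0.66,-0.012,-0.07,0,0,0],[1,0.96,-0.012,-0.07,0,0,0]],
])

```text
t: 18.45
eef_pos: [0.4936, -0.1046, 0.1894]
eef_rot: [0.679, 0.734, -0.001, -0.001]
contact_force: [0.8, 0.3, -0.4]
grip_width: 0.999
finger_force: 0.0
```

Call:
carry_out([
  [[1,0.33,0,0,0,0,0],[1,0.66,-0.012,0,0,0,0],[1,0.96,-0.012,0,0,0,0]],
])

```text
t: 18.75
eef_pos: [0.4831, 0.0104, 0.1893]
eef_rot: [0.679, 0.734, -0.001, -0.001]
contact_force: [0.6, 0.2, -0.2]
grip_width: 1.0
finger_force: 0.0
```

Call:
carry_out([
  [[1,0.33,0,0,0,0,0],[1,0.66,-0.012,0,0,0,0],[1,0.96,-0.012,0,0,0,0]],
])

```text
t: 19.05
eef_pos: [0.4727, 0.125, 0.1893]
eef_rot: [0.679, 0.735, -0.001, -0.001]
contact_force: [0.6, 0.7, -0.1]
grip_width: 0.997
finger_force: 0.0
```

Call:
carry_out([
  [[1,0.33,0,0,0,0,0],[1,0.66,-0.012,0,0,0,0],[1,0.96,-0.012,0,0,0,0]],
])

```text
t: 19.35
eef_pos: [0.4622, 0.2397, 0.1892]
eef_rot: [0.679, 0.735, -0.001, -0.001]
contact_force: [-0.3, -0.3, 0.1]
grip_width: 0.999
finger_force: 0.0
```

Call:
carry_out([
  [[1,0.33,0,0,0,0,0],[1,0.66,-0.012,0,0,0,0],[1,0.96,-0.012,0,0,0,0],[1,0.96,-0.012,0,0,0,0],[1,0.96,-0.012,0,0,0,0]],
])

```text
t: 19.85
eef_pos: [0.4519, 0.3529, 0.189]
eef_rot: [0.678, 0.735, -0.002, -0.0]
contact_force: [-0.3, -0.6, 0.5]
grip_width: 0.999
finger_force: 0.0
```

```bash
python3 - <<'E'
from h import *
go(.4526,.353,.06)
E
```

```text
t 19.85 at [0.4519 0.3529 0.189 ] yaw 94.62 shift [0.002 0.008 1.075]
```

Call:
carry_out([
  [[1,0.008,0,0.35,0,0,0],[1,0.008,0,0.7,0,0,0],[1,0.008,0,0.9,0,0,0],[1,0.008,0,1,0,0,0],[1,0.008,0,1,0,0,0]],
])

```text
t: 20.35
eef_pos: [0.4525, 0.3521, 0.0692]
eef_rot: [0.679, 0.734, -0.002, 0.0]
contact_force: [-0.4, -0.3, 0.2]
grip_width: 1.001
finger_force: 0.0
```

Call:
carry_out([
  [[1,0,0,0.075,0,0,0],[0.3,0,0,0.075,0,0,0],[0.3,0,0,0.075,0,0,0],[0.3,0,0,0.075,0,0,0],[0.3,0,0,0.075,0,0,0],[0.3,0,0,0.075,0,0,0],[0.3,0,0,0.075,0,0,0],[0.3,0,0,0.075,0,0,0],[0.3,0,0,0.075,0,0,0],[0.3,0,0,0.075,0,0,0]],
], grip_force=15)

```text
t: 21.35
eef_pos: [0.4529, 0.3539, 0.0618]
eef_rot: [0.679, 0.734, -0.0, -0.0]
contact_force: [0.5, 0.8, 1.2]
grip_width: 0.388
finger_force: 15.0
```

Call:
carry_out([
  [[0.3,0,0,-0.1,0,0,0],[0.3,0,0,-0.3,0,0,0],[0.3,0,0,-0.6,0,0,0],[0.3,0,0,-0.85,0,0,0],[0.3,0,0,-1,0,0,0],[0.3,0,0,-1,0,0,0],[0.3,0,0,-1,0,0,0]],
])

```text
t: 22.05
eef_pos: [0.453, 0.3535, 0.1821]
eef_rot: [0.679, 0.734, 0.0, 0.0]
contact_force: [0.6, 0.3, -1.2]
grip_width: 0.39
finger_force: 15.0
```

```bash
python3 - <<'E'
from h import *
go(.5006,-.1682,.19)
E
```

```text
t 22.05 at [0.453  0.3535 0.1821] yaw 94.47 shift [-4.365  0.057 -0.066]
```

Call:
carry_out([
  [[0.3,-0.1,0,-0.07,0,0,0],[0.3,-0.3,0,-0.07,0,0,0],[0.3,-0.6,0.012,-0.07,0,0,0],[0.3,-0.9,0.012,-0.07,0,0,0]],
])

```text
t: 22.45
eef_pos: [0.4623, 0.2444, 0.1895]
eef_rot: [0.679, 0.735, -0.001, -0.0]
contact_force: [0.4, -0.5, -0.8]
grip_width: 0.387
finger_force: 15.0
```

Call:
carry_out([
  [[0.3,-0.3,0,0,0,0,0],[0.3,-0.6,0.012,0,0,0,0],[0.3,-0.9,0.012,0,0,0,0]],
])

```text
t: 22.75
eef_pos: [0.4721, 0.1363, 0.1896]
eef_rot: [0.679, 0.734, -0.001, -0.0]
contact_force: [0.6, -0.7, -1.7]
grip_width: 0.389
finger_force: 15.0
```

Call:
carry_out([
  [[0.3,-0.3,0,0,0,0,0],[0.3,-0.6,0.012,0,0,0,0],[0.3,-0.9,0.012,0,0,0,0]],
])

```text
t: 23.05
eef_pos: [0.4818, 0.0289, 0.1897]
eef_rot: [0.679, 0.734, -0.001, -0.001]
contact_force: [0.7, 0.0, -0.6]
grip_width: 0.387
finger_force: 15.0
```

Call:
carry_out([
  [[0.3,-0.3,0,0,0,0,0],[0.3,-0.6,0.012,0,0,0,0],[0.3,-0.9,0.012,0,0,0,0]],
])

```text
t: 23.35
eef_pos: [0.4915, -0.0785, 0.1897]
eef_rot: [0.679, 0.734, -0.001, -0.001]
contact_force: [-0.5, -0.3, -1.2]
grip_width: 0.391
finger_force: 15.0
```

Call:
carry_out([
  [[0.3,-0.3,0,0,0,0,0],[0.3,-0.6,0.01,0,0,0,0],[0.3,-0.73,0.01,0,0,0,0],[0.3,-0.765,0.01,0,0,0,0],[0.3,-0.765,0.01,0,0,0,0],[0.3,-0.765,0.01,0,0,0,0]],
])

```text
t: 23.95
eef_pos: [0.5007, -0.1662, 0.1902]
eef_rot: [0.678, 0.735, 0.0, -0.0]
contact_force: [0.2, 0.1, -0.9]
grip_width: 0.391
finger_force: 15.0
```

```bash
python3 - <<'E'
from h import *
go(.5006,-.1682,.0625)
E
```

```text
t 23.95 at [ 0.5007 -0.1662  0.1902] yaw 94.6 shift [-0.018 -0.002  1.064]
```

Call:
carry_out([
  [[0.3,-0.01,0,0.2,0,0,0],[0.3,-0.01,0,0.5,0,0,0],[0.3,-0.01,0,0.75,0,0,0],[0.3,-0.01,0,0.9,0,0,0],[0.3,-0.01,0,1,0,0,0],[0.3,-0.01,0,1,0,0,0]],
])

```text
t: 24.55
eef_pos: [0.5007, -0.1674, 0.0692]
eef_rot: [0.678, 0.735, -0.0, -0.001]
contact_force: [0.5, -0.1, -1.2]
grip_width: 0.389
finger_force: 15.0
```

Call:
carry_out([
  [[0.3,0,0,0.03,0,0,0],[0.3,0,0,0.06,0,0,0],[0.3,0,0,0.065,0,0,0],[0.3,0,0,0.065,0,0,0]],
])

```text
t: 24.95
eef_pos: [0.5011, -0.1691, 0.0628]
eef_rot: [0.679, 0.734, 0.0, 0.0]
contact_force: [-0.5, 0.1, -0.6]
grip_width: 0.389
finger_force: 15.0
```

Call:
carry_out([
  [[0.45,0,0,0,0,0,0],[0.45,0,0,0,0,0,0],[0.6,0,0,0,0,0,0],[0.8,0,0,0,0,0,0],[1,0,0,0,0,0,0],[1,0,0,0,0,0,0],[1,0,0,0,0,0,0]],
])

```text
t: 25.65
eef_pos: [0.501, -0.169, 0.0624]
eef_rot: [0.679, 0.734, -0.0, -0.0]
contact_force: [0.3, -0.7, 0.5]
grip_width: 0.831
finger_force: 0.0
```

Call:
carry_out([
  [[1,0,0,-0.3,0,0,0],[1,0,0,-0.6,0,0,0],[1,0,0,-1,0,0,0],[1,0,0,-1,0,0,0]],
])

```text
t: 26.05
eef_pos: [0.5034, -0.1692, 0.1874]
eef_rot: [0.679, 0.734, 0.002, 0.003]
contact_force: [0.3, -0.4, 0.4]
grip_width: 1.0
finger_force: 0.0
```

Call:
carry_out([
  [[1,-0.3,0,-0.3,0,0,0],[1,-0.6,0,-0.5,0,0,0],[1,-1,0,-0.6,0,0,0],[1,-1,0,-0.6,0,0,0],[1,-1,0,-0.6,0,0,0],[1,-1,0,-0.6,0,0,0]],
])

```text
t: 26.65
eef_pos: [0.51, -0.2874, 0.2537]
eef_rot: [0.678, 0.735, -0.0, -0.001]
contact_force: [-0.1, -0.4, -0.3]
grip_width: 1.004
finger_force: 0.0
```

```bash
python3 - <<'E'
from h import *
f=shot("wrist","w3"); w=cloud(f); z=w[...,2]
def near(c,z0,z1,r):
    q=w[(z>z0)&(z<z1)&(np.hypot(w[...,0]-c[0],w[...,1]-c[1])<r)]; print(c,len(q),q.mean(0) if len(q) else 0,np.r_[q.min(0)[:2],q.max(0)[:2]].round(4) if len(q) else 0)
for c in ((.4967,-.1234),(.5133,-.3166)): near(c,.09,.099,.02); near(c,.101,.115,.02)
for c in ((.5006,-.1682),(.505,-.22),(.5094,-.2718)): near(c,.08,.097,.02);near(c,.101,.12,.02)
go(.48,.01,.25)
f=shot("top","top3"); w=cloud(f); z=w[...,2]
for c in ((.4967,-.1234),(.5133,-.3166)): near(c,.101,.115,.02)
for c in ((.5006,-.1682),(.505,-.22),(.5094,-.2718)): near(c,.08,.097,.02)
E
```

```text
(0.4967, -0.1234) 282 [ 0.497318   -0.12506915  0.09487214] [ 0.4888 -0.1329  0.5059 -0.1157]
(0.4967, -0.1234) 51 [ 0.4973768  -0.12517442  0.10578555] [ 0.4944 -0.1272  0.5001 -0.1226]
(0.5133, -0.3166) 175 [ 0.51385014 -0.31571338  0.09464698] [ 0.5052 -0.3258  0.5229 -0.3082]
(0.5133, -0.3166) 33 [ 0.5139529  -0.31600068  0.10540461] [ 0.5108 -0.3189  0.5173 -0.3138]
(0.5006, -0.1682) 513 [ 0.50133951 -0.17114814  0.08910412] [ 0.4889 -0.183   0.5142 -0.1577]
(0.5006, -0.1682) 34 [ 0.50144245 -0.17107235  0.10386501] [ 0.4991 -0.1736  0.5039 -0.1685]
(0.505, -0.22) 440 [ 0.50590679 -0.22093177  0.08941404] [ 0.4936 -0.2338  0.5189 -0.2083]
(0.505, -0.22) 30 [ 0.50628882 -0.22086346  0.10381488] [ 0.5032 -0.2233  0.5091 -0.2183]
(0.5094, -0.2718) 402 [ 0.50966437 -0.27380683  0.08901733] [ 0.4972 -0.2869  0.5217 -0.2622]
(0.5094, -0.2718) 24 [ 0.50939328 -0.27464594  0.10384634] [ 0.5074 -0.2774  0.5117 -0.2722]
t 26.7 at [ 0.5101 -0.287   0.2538] yaw 94.6 shift [ 2.487 -0.052  0.034]
(0.4967, -0.1234) 7 [ 0.4966669  -0.12364573  0.1062612 ] [ 0.4945 -0.126   0.4983 -0.1213]
(0.5133, -0.3166) 8 [ 0.51253987 -0.31563864  0.1071815 ] [ 0.5102 -0.3178  0.515  -0.314 ]
(0.5006, -0.1682) 91 [ 0.49991637 -0.16892448  0.08966245] [ 0.4887 -0.1814  0.5126 -0.158 ]
(0.505, -0.22) 95 [ 0.50454574 -0.21970981  0.08927619] [ 0.493  -0.2336  0.5163 -0.2091]
(0.5094, -0.2718) 99 [ 0.5082679  -0.27331586  0.08871117] [ 0.4967 -0.2857  0.5208 -0.2626]
```

View pics/w3.png

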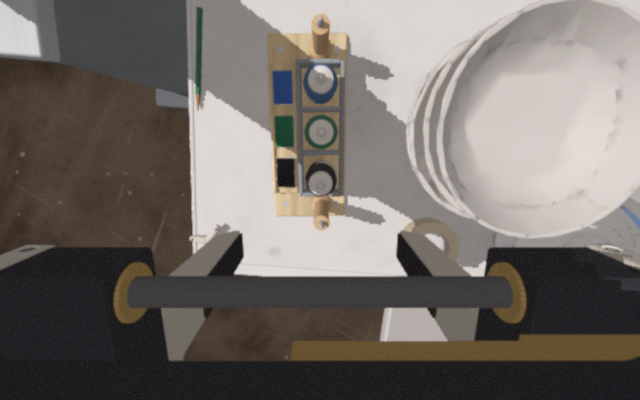

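The wrist view shows blue (320,80), green (320,131) and black (320,180), each upright in its own compartment behind its matching chip. Pins measure (0.497,-0.125) and (0.514,-0.316), so the lid target is TCP (0.5055,-0.2199) with yaw 94.85°. Now to the lid.

Call:
carry_out([
  [[1,1,0,0,0,0,-0.416],[1,1,0,0,0,0,-0.416],[1,1,0,0,0,0,-0.416],[1,1,0,0,0,0,-0.416],[1,1,0,0,0,0,-0.416],[1,1,0,0,0,0,-0.416],[1,1,0,0,0,0,-0.416],[1,1,0,0,0,0,-0.416],[1,1,0,0,0,0,-0.416],[1,1,0,0,0,0,-0.416]],
])

```text
t: 27.75
eef_pos: [0.5007, -0.1681, 0.254]
eef_rot: [0.091, 0.996, 0.0, -0.0]
contact_force: [0.3, 0.1, 0.3]
grip_width: 1.0
finger_force: 0.0
```

Call:
carry_out([
  [[1,-0.035,0.35,0,0,0,0],[1,-0.035,0.716,0,0,0,0],[1,-0.035,0.716,0,0,0,0]],
])

```text
t: 28.05
eef_pos: [0.5219, -0.0785, 0.2553]
eef_rot: [0.09, 0.996, 0.001, 0.001]
contact_force: [0.8, -0.9, 0.3]
grip_width: 1.0
finger_force: 0.0
```

Call:
carry_out([
  [[1,-0.035,0.35,0,0,0,0],[1,-0.035,0.716,0,0,0,0],[1,-0.035,0.716,0,0,0,0],[1,-0.035,0.716,0,0,0,0],[1,-0.035,0.716,0,0,0,0]],
])

```text
t: 28.55
eef_pos: [0.5405, -0.0027, 0.2541]
eef_rot: [0.094, 0.996, -0.001, -0.0]
contact_force: [-0.2, -0.3, -0.7]
grip_width: 0.996
finger_force: 0.0
```

```bash
python3 - <<'E'
from h import *
def m(w,n):
    z=w[...,2]; k=(z>.05)&(z<.062)&(np.hypot(w[...,0]-.4826,w[...,1]-.0106)<.06)
    print(n,k.sum(),w[k].mean(0),cv2.minAreaRect((w[k][:,:2]*1000).astype(np.float32)))
f=shot("wrist","w4"); m(cloud(f),"wrist"); d=np.load("pics/top0.npz"); m(d["w"],"top")
go(.4826,.0106,.048)
E
```

```text
wrist 830 [0.48096879 0.01123809 0.05550237] ((482.35498046875, 10.740097045898438), (13.944132804870605, 74.11848449707031), 79.70349884033203)
top 183 [0.48154424 0.01071257 0.05643603] ((482.5827941894531, 10.638420104980469), (13.984713554382324, 75.97187805175781), 79.55226135253906)
t 28.6 at [ 0.5406 -0.0031  0.2541] yaw 169.22 shift [0.495 0.024 1.718]
```

View pics/w4.png

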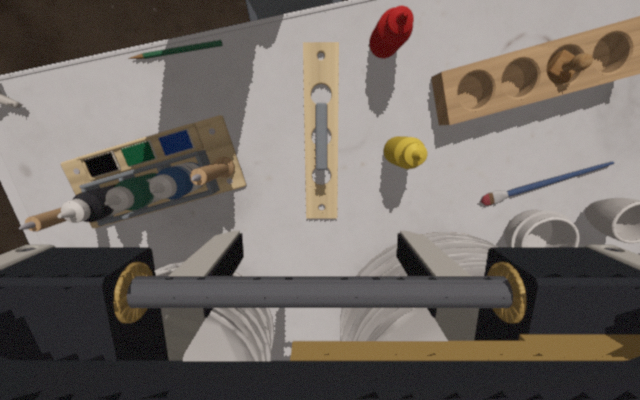

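The lid lies across the view centre with its handle at (321,140). Yellow stands to one side near (400,152), so I'll half-close the gripper to stay clear of it.

Call:
carry_out([
  [[0.5,0.25,0.024,0,0,0,-0.002],[0.5,0.495,0.024,0.2,0,0,-0.002],[0.5,0.495,0.024,0.5,0,0,-0.002],[0.5,0.495,0.024,0.5,0,0,-0.002],[0.5,0.495,0.024,0.5,0,0,-0.002],[0.5,0.495,0.024,0.5,0,0,-0.002]],
])

```text
t: 29.2
eef_pos: [0.4842, 0.012, 0.1955]
eef_rot: [0.09, 0.996, 0.0, 0.001]
contact_force: [0.3, 0.5, 0.0]
grip_width: 0.534
finger_force: 0.0
```

Call:
carry_out([
  [[0.5,0,0,0.35,0,0,0],[0.5,0,0,0.7,0,0,0],[0.5,0,0,0.9,0,0,0],[0.5,0,0,1,0,0,0],[0.5,0,0,1,0,0,0],[0.5,0,0,1,0,0,0]],
])

```text
t: 29.8
eef_pos: [0.4841, 0.0122, 0.0753]
eef_rot: [0.09, 0.996, 0.0, 0.001]
contact_force: [-0.3, 0.2, -0.5]
grip_width: 0.495
finger_force: 0.0
```

```bash
python3 - <<'E'
from h import *
go(.4825,.0107,.048)
E
```

```text
t 29.8 at [0.4841 0.0122 0.0753] yaw 169.7 shift [ 0.011 -0.015  0.227]
```

Call:
carry_out([
  [[0.5,0.011,-0.012,0.15,0,0,0],[0.5,0.011,-0.012,0.227,0,0,0],[0.5,0.011,-0.012,0.227,0,0,0],[0.05,0.011,-0.012,0.227,0,0,0],[0.05,0.011,-0.012,0.227,0,0,0],[0.05,0.011,-0.012,0.227,0,0,0],[0.05,0.011,-0.012,0.227,0,0,0],[0.05,0.011,-0.012,0.227,0,0,0],[0.05,0.011,-0.012,0.227,0,0,0],[0.05,0.011,-0.012,0.227,0,0,0]],
], grip_force=35)

```text
t: 30.8
eef_pos: [0.4816, 0.0107, 0.0473]
eef_rot: [0.09, 0.996, -0.0, 0.0]
contact_force: [-0.5, -1.6, 5.1]
grip_width: 0.146
finger_force: 35.0
```

Call:
carry_out([
  [[0.05,0,0,-0.1,0,0,0],[0.05,0,0,-0.3,0,0,0],[0.05,0,0,-0.6,0,0,0],[0.05,0,0,-0.85,0,0,0],[0.05,0,0,-1,0,0,0],[0.05,0,0,-1,0,0,0],[0.05,0,0,-1,0,0,0]],
])

```text
t: 31.5
eef_pos: [0.4813, 0.0106, 0.1666]
eef_rot: [0.09, 0.996, -0.0, -0.0]
contact_force: [0.6, 0.1, -2.7]
grip_width: 0.145
finger_force: 35.0
```

```bash
python3 - <<'E'
from h import *
go(.5055,-.2199,.2)
E
```

```text
t 31.5 at [0.4813 0.0106 0.1666] yaw 169.7 shift [-0.542 -1.854 -0.278]
```

Call:
carry_out([
  [[0.05,0,0,-0.2,0,0,0],[0.05,0,0,-0.4,0,0,0.03],[0.05,0,0,-0.45,0,0,0.07],[0.05,0,0,-0.45,0,0,0.11],[0.05,0,0,-0.45,0,0,0.155],[0.05,0,0,-0.45,0,0,0.2],[0.05,0,0,-0.45,0,0,0.245],[0.05,0,0,-0.45,0,0,0.29],[0.05,0,0,-0.45,0,0,0.335],[0.05,0,0,-0.45,0,0,0.38],[0.05,0,0,-0.45,0,0,0.416],[0.05,0,0,-0.45,0,0,0.416]],
])

```text
t: 32.7
eef_pos: [0.4809, 0.011, 0.2198]
eef_rot: [0.677, 0.736, -0.001, -0.001]
contact_force: [0.2, 0.4, -2.3]
grip_width: 0.147
finger_force: 35.0
```

```bash
python3 - <<'E'
from h import *
go(.5055,-.2199,.22)
f=shot("top","top4"); w=cloud(f); z=w[...,2]
for n,u,v in (("bowls",420,85),("plates",280,65)): print(n,w[v,u],np.nanmax(z[v-40:v+40,u-40:u+40]))
E
```

```text
t 32.7 at [0.4809 0.011  0.2198] yaw 94.79 shift [-1.935e+00  4.400e-02 -1.000e-03]
bowls [ 0.73066666 -0.20685337  0.09160537] 0.13932772711931063
plates [0.76195905 0.11731093 0.14781107] 0.16646387122730721
```

Call:
carry_out([
  [[0.05,-0.1,0,0,0,0,0],[0.05,-0.3,0.01,0,0,0,0],[0.05,-0.6,0.022,0,0,0,0],[0.05,-0.968,0.022,0,0,0,0]],
])

```text
t: 33.15
eef_pos: [0.4941, -0.1056, 0.2209]
eef_rot: [0.675, 0.738, 0.0, -0.0]
contact_force: [0.6, 0.8, -2.7]
grip_width: 0.147
finger_force: 35.0
```

Call:
carry_out([
  [[0.05,-0.3,0,0,0,0,0],[0.05,-0.6,0.022,0,0,0,0],[0.05,-0.8,0.022,0,0,0,0],[0.05,-0.9,0.022,0,0,0,0],[0.05,-0.968,0.022,0,0,0,0],[0.05,-0.968,0.022,0,0,0,0],[0.05,-0.968,0.022,0,0,0,0]],
])

```text
t: 33.85
eef_pos: [0.5064, -0.2189, 0.2211]
eef_rot: [0.676, 0.737, 0.0, -0.0]
contact_force: [1.0, 0.2, -2.4]
grip_width: 0.145
finger_force: 35.0
```

```bash
python3 - <<'E'
from h import *
go(.5055,-.2199,.164)
for n in("top","wrist","side"):
    f=shot(n,n+"5"); w=cloud(f); z=w[...,2]; zl=.176
    k=(z>.165)&(z<.19)&(abs(w[...,0]-.505)<.06)&(abs(w[...,1]+.22)<.14)
    q=w[k]
    if len(q)>20: print(n,len(q),np.median(q[:,2]),np.round(q.min(0),3),np.round(q.max(0),3),cv2.minAreaRect((q[:,:2]*1000).astype(np.float32)))
E
```

```text
t 33.85 at [ 0.5064 -0.2189  0.2211] yaw 94.95 shift [-0.008 -0.008  0.476]
top 889 0.18047840334430287 [ 0.474 -0.331  0.17 ] [ 0.526 -0.106  0.189] ((505.2914123535156, -218.4003448486328), (44.44114685058594, 222.8255615234375), 4.772855281829834)
wrist 10619 0.18003186165265878 [ 0.475 -0.304  0.173] [ 0.53  -0.105  0.189] ((505.0040283203125, -205.2794647216797), (44.168067932128906, 196.94210815429688), 4.985050678253174)
side 345 0.1813240502477192 [ 0.474 -0.33   0.174] [ 0.53  -0.104  0.189] ((504.4846496582031, -218.01303100585938), (45.78152084350586, 226.27835083007812), 4.457545280456543)
```

View pics/wrist5.png

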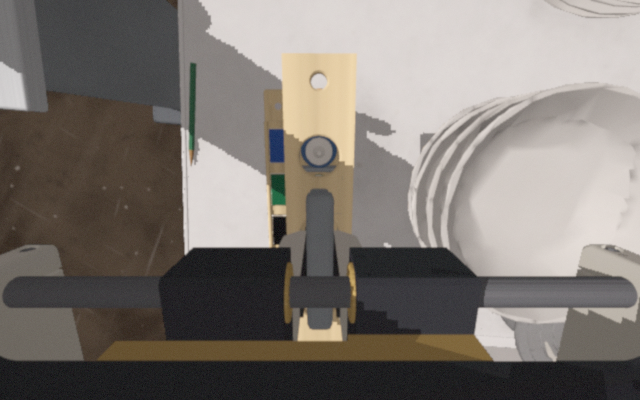

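The wrist view shows the lid over the carrier with the blue nozzle seen through its hole at (319,153) and the end hole at (319,81). The top-camera offset between lid and pins is about 1 mm, which I'll correct while descending to just above the pins.

Call:
carry_out([
  [[0.05,-0.008,-0.008,0.1,0,0,0],[0.05,-0.008,-0.008,0.25,0,0,0],[0.05,-0.008,-0.008,0.4,0,0,0],[0.05,-0.008,-0.008,0.46,0,0,0],[0.05,-0.008,-0.008,0.46,0,0,0],[0.05,-0.008,-0.008,0.46,0,0,0],[0.05,-0.008,-0.008,0.46,0,0,0]],
])

```text
t: 34.7
eef_pos: [0.506, -0.2211, 0.1666]
eef_rot: [0.677, 0.736, 0.0, 0.001]
contact_force: [-0.3, -0.1, -2.5]
grip_width: 0.147
finger_force: 35.0
```

```bash
python3 - <<'E'
from h import *
go(.5055,-.2199,.144)
f=shot("top","top6"); w=cloud(f); z=w[...,2]
k=(z>.114)&(z<.136)&(abs(w[...,0]-.505)<.06)&(abs(w[...,1]+.22)<.14); q=w[k]
print(np.median(q[:,2]),cv2.minAreaRect((q[:,:2]*1000).astype(np.float32)))
f2=shot("wrist","wrist6")
cv2.imwrite("pics/fit.png",np.hstack([cv2.resize(f["image"][160:225,370:480],(500,296),interpolation=2),cv2.resize(f2["image"][40:188,245:395],(300,296),interpolation=2)]))
E
```

```text
t 34.7 at [ 0.506  -0.2211  0.1666] yaw 94.86 shift [ 0.011 -0.003  0.188]
0.12584576466150288 ((504.14154052734375, -208.3533935546875), (44.675228118896484, 198.36280822753906), 4.7380051612854)
```

View pics/fit.png

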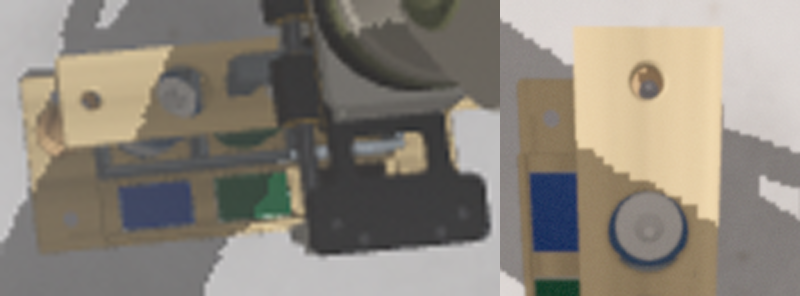

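In the wrist crop the pin (648,87) shows inside the end hole (646,81), which matches the expected parallax, so it is aligned. I'll lower slowly.

Call:
carry_out([
  [[0.05,0.003,-0.002,0.03,0,0,0],[0.05,0.003,-0.002,0.06,0,0,0],[0.05,0.003,-0.002,0.09,0,0,0],[0.05,0.003,-0.002,0.1,0,0,0],[0.05,0.003,-0.002,0.1,0,0,0]],
])

```text
t: 35.3
eef_pos: [0.5052, -0.2207, 0.1536]
eef_rot: [0.677, 0.736, -0.0, -0.0]
contact_force: [0.4, -0.8, -2.5]
grip_width: 0.152
finger_force: 35.0
```

```bash
python3 - <<'E'
from h import *
go(.506,-.2205,.144); s=status.sense(); print(s["contact_force"],s["wrist_torque"])
E
```

```text
t 35.3 at [ 0.5052 -0.2207  0.1536] yaw 94.85 shift [0.001 0.007 0.08 ]
[ 0.40226859 -0.84797097 -2.49550003] [-0.09295089 -0.08372082  0.01982618]
```

Call:
carry_out([
  [[0.05,0,0.002,0.02,0,0,0],[0.05,0,0.002,0.04,0,0,0],[0.05,0,0.002,0.06,0,0,0],[0.05,0,0.002,0.075,0,0,0],[0.05,0,0.002,0.085,0,0,0],[0.05,0,0.002,0.085,0,0,0]],
])

```text
t: 35.9
eef_pos: [0.5054, -0.2207, 0.1436]
eef_rot: [0.677, 0.736, -0.0, -0.0]
contact_force: [0.1, 0.2, -1.1]
grip_width: 0.147
finger_force: 35.0
```

```bash
python3 - <<'E'
from h import *
go(.506,-.2205,.1433); s=status.sense(); print(s["contact_force"],s["wrist_torque"])
E
```

```text
t 35.9 at [ 0.5054 -0.2207  0.1436] yaw 94.85 shift [0.001 0.005 0.002]
[ 0.1283887   0.24193928 -1.11750248] [-0.00946722 -0.09385095  0.02786243]
```

The lid is down and the posts are taking its weight. Release and back off.

Call:
carry_out([
  [[0.2,0,0,0.004,0,0,0],[0.3,0,0,0.004,0,0,0],[0.5,0,0,0.004,0,0,0],[0.5,0,0,0.004,0,0,0],[0.5,0,0,0.004,0,0,0]],
])

```text
t: 36.4
eef_pos: [0.5056, -0.2208, 0.1434]
eef_rot: [0.677, 0.736, 0.0, 0.0]
contact_force: [0.2, -0.1, -0.1]
grip_width: 0.476
finger_force: 0.0
```

Call:
carry_out([
  [[0.5,0,0,-0.1,0,0,0],[0.5,0,0,-0.4,0,0,0],[0.5,0,0,-0.8,0,0,0],[0.5,0,0,-1,0,0,0],[0.5,0,0,-1,0,0,0]],
])

```text
t: 36.9
eef_pos: [0.5072, -0.221, 0.2677]
eef_rot: [0.677, 0.736, 0.001, 0.003]
contact_force: [0.1, -0.3, 0.6]
grip_width: 0.501
finger_force: 0.0
```

Call:
carry_out([
  [[0.5,-0.4,0,0,0,0,0],[0.5,-0.8,0,0,0,0,0],[0.5,-1,0,0,0,0,0],[0.5,-1,0,0,0,0,0],[0.5,-1,0,0,0,0,0]],
])

```text
t: 37.4
eef_pos: [0.5152, -0.34, 0.2627]
eef_rot: [0.677, 0.736, 0.0, -0.001]
contact_force: [-0.4, 0.5, -0.1]
grip_width: 0.5
finger_force: 0.0
```

```bash
python3 - <<'E'
from h import *
go(.506,-.2205,.1433)
f2=shot("wrist","wrist7"); w=cloud(f2); z=w[...,2]
k=(z>.094)&(z<.111)&(abs(w[...,0]-.505)<.04)&(abs(w[...,1]+.22)<.13); q=w[k]
A=np.c_[q[:,:2]-q[:,:2].mean(0),np.ones(len(q))]; c=np.linalg.lstsq(A,q[:,2],rcond=None)[0]
print(len(q),"plane",c,cv2.minAreaRect((q[:,:2]*1000).astype(np.float32)))
f=shot("side","side7")
cv2.imwrite("pics/end.png",np.hstack([cv2.resize(f2["image"][0:260,220:430],(420,520)),cv2.resize(f["image"][110:210,300:370],(364,520))]))
E
```

```text
t 37.4 at [ 0.5152 -0.34    0.2627] yaw 94.81 shift [0.997 0.008 0.996]
5746 plane [-0.00045084 -0.00048139  0.10185457] ((506.7922058105469, -243.83773803710938), (44.12506103515625, 177.0504608154297), 4.837801933288574)
```

View pics/end.png

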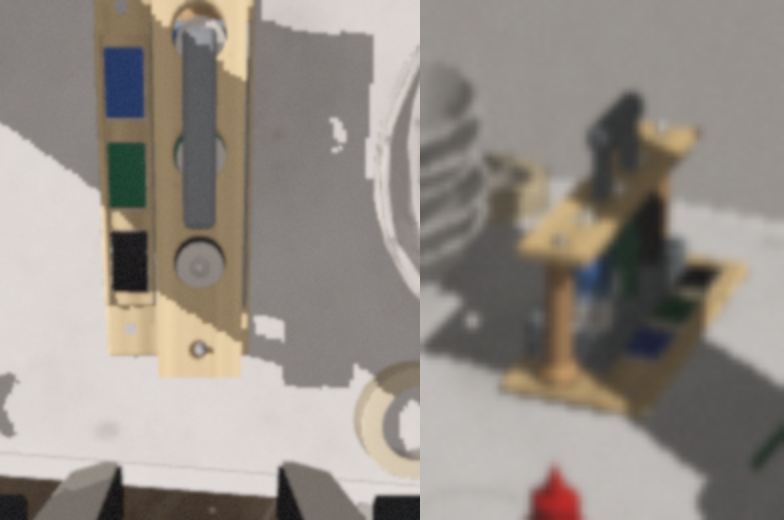

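The lid lies flat on both posts: its top is 102 mm up (103 expected) with a negligible plane slope. The far pin shows through its hole at (198,349), the near pin at (560,238), and the nozzles sit in the middle holes. Handing in.

```bash
python3 -c "
from cell import order; print(order.finish_job())"
```

```text
the job is handed in; nothing more can be done
None
```

The black, green and blue bottles stand upright in their own compartments, the lid is flat and fully down on both posts with the pins through its end holes, and the job was handed in at about 37 s of the 109 s allowed.

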